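Stack helva blocks in the sprung display cradle

TASK

Stack the three helva blocks in the stepped cradle, the shortest at the bottom, then the middle one, then the longest. Sprung leaves at the ends hold each block up as it goes in, so press every block down firmly but without crushing it, and feel that it lies flat and solid on what is beneath it, before you bring the next one. Leave everything else on the counter alone.

Things in the scene. Friction and masses are not known exactly. Their poses are not given: they have to be found in the camera images.
- cradle: Fixed wood and steel cradle, open at the top; origin: centre of its underside, long direction its x. Base plate 200 x 110 x 8 mm. Inside, three levels widen in steps towards the ends. End walls 90 mm high; their and the steps' inner edges are bevelled (4 mm). Side cheeks 6 mm thick with lips flared to 100 mm stand only from 32 to 84 mm either side of the middle; between them the long sides are open, so fingers can go down beside a block.
- level1 (a point): Where the centre of the short block's underside belongs: on the floor plate, 12 mm above the cradle's origin. Cavity here 97 mm long (cradle x), 61 mm wide (y), 24 mm high.
- level2 (a point): Where the middle block's underside belongs, on the short block: 36 mm above the cradle's origin. Cavity 117 x 61 mm. The steps at its ends are 1.5 mm lower, so the block rests on the block beneath.
- level3 (a point): Where the long block's underside belongs, on the middle block: 60 mm above the cradle's origin. Cavity 137 x 61 mm, steps 1.5 mm lower as well.
- leaf (a point): Nose of one of the six bent spring leaves (30 mm wide): one at each end of each level, 5.5 mm into the cavity, 12 mm above the level. They catch a block about 15 mm above its place; a push of 3 to 10 N takes it past, then they rub with 0 to 3 N until it meets the solid support. They do not lock. If one end stays up, the block lies aslant: press on that end.
- seat: Steel floor plate fixed in the cradle, 93 x 58 mm, top 12 mm above its origin, which is the cradle's origin. A block is well pressed when, in its place, it bears on the plate or block beneath with over 5 N for 0.1 s: a steady push of 12 to 25 N does it. Over 70 N, even for an instant, crushes it, so go gently at the end.
- short_block: helva block, pale beige with brown marbling, rigid, 90 mm long (its x) x 56 mm wide (y) x 24 mm high (z); about 150 g; the shortest of the three. Lies flat on the counter at the start. Origin: centre of its underside. Same either way round; a grip across its 56 mm width suits, midway along.
- middle_block: helva block, pale beige with brown marbling, rigid, 110 mm long (its x) x 56 mm wide (y) x 24 mm high (z); about 180 g; the middle one of the three. Lies flat on the counter at the start. Origin: centre of its underside. Same either way round; a grip across its 56 mm width suits, midway along.
- long_block: helva block, pale beige with brown marbling, rigid, 130 mm long (its x) x 56 mm wide (y) x 24 mm high (z); about 210 g; the longest of the three. Lies flat on the counter at the start. Origin: centre of its underside. Same either way round; a grip across its 56 mm width suits, midway along.
- jar: Closed glass jar, 64 mm across, 85 mm high. Origin: centre of its underside. Not part of the work: leave it where it is.
- gift_box: Cardboard gift box 120 x 80 x 50 mm. Origin: centre of its underside. Not part of the work: leave it where it is.
- spatula: Spatula lying flat, along its x. Origin: under its middle. Not part of the work: leave it where it is.
Not all that is in view belongs to the job. What is shaped like the short_block but black is not meant. Several things have the shape of the cradle; the one meant has the colours described above.

How it is judged (in metres and radians):
On the way, in this order (a step that is already met when the one before it is completed fails the run):
1. the short block lies in the bottom level, pressed on the floor plate, the middle block not yet brought (z of short_block in the frame of cradle between 0.0095 and 0.0145 m and horizontal distance between short_block and cradle below 0.006 m and angle between short_block's own z axis and vertical below 0.035 rad and angle between the x axis of short_block and the x axis of cradle, either way round below 0.1 rad and contact force between short_block and seat above 5 N and distance between each of middle_block, long_block and short_block above 0.08 m), for 0.1 s.
2. the middle block lies on the short one and is pressed onto it, the long block not yet brought (z of short_block in the frame of cradle between 0.0095 and 0.0145 m and horizontal distance between each of short_block, middle_block and cradle below 0.006 m and angle between each of short_block, middle_block's own z axis and vertical below 0.035 rad and angle between the x axis of each of short_block, middle_block and the x axis of cradle, either way round below 0.1 rad and z of middle_block in the frame of cradle between 0.0335 and 0.0385 m and contact force between middle_block and short_block above 5 N and distance between long_block and middle_block above 0.08 m), for 0.1 s.
3. the long block lies on the middle one and is pressed onto it (z of short_block in the frame of cradle between 0.0095 and 0.0145 m and horizontal distance between each of short_block, middle_block, long_block and cradle below 0.006 m and angle between each of short_block, middle_block, long_block's own z axis and vertical below 0.035 rad and angle between the x axis of each of short_block, middle_block, long_block and the x axis of cradle, either way round below 0.1 rad and z of middle_block in the frame of cradle between 0.0335 and 0.0385 m and z of long_block in the frame of cradle between 0.0575 and 0.0625 m and contact force between long_block and middle_block above 5 N), for 0.1 s.
At the end, for the whole second after the job is handed in: The short, middle and long block lie in this order from the bottom up in the cradle, each within 2.5 mm of its seated height (12, 36, 60 mm above the cradle's origin), within 6 mm of the cradle's middle, within 2 degrees of level and 6 degrees of the cradle's direction, released and at rest (z of short_block in the frame of cradle between 0.0095 and 0.0145 m and horizontal distance between each of short_block, middle_block, long_block and cradle below 0.006 m and angle between each of short_block, middle_block, long_block's own z axis and vertical below 0.035 rad and angle between the x axis of each of short_block, middle_block, long_block and the x axis of cradle, either way round below 0.1 rad and z of middle_block in the frame of cradle between 0.0335 and 0.0385 m and z of long_block in the frame of cradle between 0.0575 and 0.0625 m and linear speed of each of short_block, middle_block, long_block below 0.01 m/s); the robot touches nothing.
It fails at once if a block is crushed: more than 70 N between a block and what it rests on (contact force between short_block and seat above 70 N or contact force between middle_block and short_block above 70 N or contact force between long_block and middle_block above 70 N).
It fails at once if the jar, gift box or spatula is moved more than 20 mm (distance of any of jar, gift_box, spatula from where it was at the start of the episode above 0.02 m).
It also fails if it takes over 72 s, if anything falls off the work surface, if the arm or the gripper's body presses on something with over 40 N, if the wrist force passes 120 N, or if a joint passes its speed limit or range.

ROBOT

A 7-joint arm with a two-finger parallel gripper is mounted at the origin on the work surface. World frame = base frame: x ahead of the robot, y to its left, z up, the work surface at z = 0. Lengths are in m, angles in degrees, forces in N, time in s.
With the tool pointing down it reaches from about 0.425 to 0.875 m from the base axis. Payload 4.7 kg.
Tool frame: the origin (TCP) lies at the very end of the fingers, on their centre line; the grasp point (between the pads) lies 19 mm behind it (pinch_z is the distance from the TCP to the grasp point, in m); z points along the fingers, y is the direction in which the jaws open and shut (so a half turn about z gives the same grasp; the last joint's range is limited). The gripper opens to 87 mm and grips with 3 to 60 N. Pads are 19 mm wide; open, the fingers measure 117 mm over their backs; the gripper's body (75 mm by 190 mm) begins 51 mm behind the grasp point.
Start: joints at [68.531, 18.392, -4.016, 83.108, 1.295, 78.541, -3.26], TCP at [0.246, -0.602, 0.223] pointing down, gripper open.
Joint ranges: [-163.93, 163.93], [-17.29, 119.83], [-79.2, 71.16], [3.27, 140.29], [-89.18, 269.18], [5.43, 117.66], [-154.24, 154.24]. Speed limits (degrees/s): [147.25, 147.25, 180, 180, 180, 180, 180].

INTERFACE

Orientations are given as [roll, pitch, yaw] about the fixed x, y, z axes, in that order (R = Rz(yaw) Ry(pitch) Rx(roll)).
In Python, from cell import get_obs, read_camera, camera_params, sign_off, pinch_z gives the robot as it stands.
- The arm moves only by the shell command python3 -m handwheel 'ROWS' [FORCE]. ROWS is JSON, a list of rows, each a list of 5 numbers: the finger opening in m, from 0 to 0.087, then the shift along the tool's x, y, z in m, then the turn about the tool's z in rad. In form: [[jaw, tx, ty, tz, twist], ...]. A call has 1 to 20 rows; each row is the pose to reach, as a shift and turn from the pose commanded when the call began, along the tool's axes at that moment; what a row does not reach only later rows make up. A row lasts 1/10 s, in which the tool goes at most 50 mm and 8.59 degrees, less where a joint would pass 70% of its speed; a pose out of reach is approached as far as the arm can. A call with a gripper value outside its range is refused whole. The fingers move at their own pace and stop on an object; FORCE is the grip in N (left out, the last holds). Time passes only in rows, so rows that repeat a pose let the fingers close. It gives the time, the measured TCP pose, the force and the opening at its end, in the units of the state.
- get_obs(): the state, without advancing time (a new reading comes with each control period).
- read_camera(name): name is "scene" or "top" or "wrist"; returns the picture (384x512x3 uint8, blue, green, red); there is no depth.
- camera_params(name): a dict with "camera_matrix" (3x3 intrinsics, pixels), "k1" (the pictures are not rectified: a ray, as slopes to the right and down, at radius r is drawn at 1 + k1 r^2 times it, then the intrinsics apply), "R" (3x3) and "t" (3): a world point X has camera coordinates R X + t. Camera axes: x right, y down, z forward; pixel columns grow to the right and rows downward; lengths in m; the calibration is good to about 2 mm. A picture is of the moment at which its call begins: read the wrist's pose just before it. camera_params takes no time and is no camera call; for the wrist camera it gives the pose at the moment of the call.
- sign_off(): hands the job in, once; it reports no verdict.
The state is a dict: "time_s": time; "qpos": joint angles; "joint_velocities": joint speeds; "effort": joint torques, N m; "tool_pos": TCP position; "tool_rot": TCP orientation; "force": force on the tool from outside, world axes, zero at the start; "wrist_torque": the same for the moment, N m; "grip_width": finger opening in m.
Only numpy, scipy, OpenCV 4.12 (cv2) and the standard library are available. Lean on these libraries where they do the work, as an engineer would, in place of code of your own. Each camera call takes 0.05 s, during which the arm holds its last target.

## Working session

There is one attempt and no reset: what is moved stays moved. The work goes in short steps, Python scripts to look and compute and a shell command to move; the robot and the scene stay as the last step left them, time stands still between calls to the robot, and variables do not carry over. Pictures are saved under pics/ and viewed, and the job is handed in when it is done.

```bash
ls; mkdir -p pics; python3 - <<'E'
from cell import *
import cv2
for n in ("scene","top","wrist"):
    im=read_camera(n); cv2.imwrite(f"pics/{n}0.png",im)
    p=camera_params(n); print(n,p)
print(get_obs()); print(pinch_z)
E
```

```text
pics
scene {'camera_matrix': array([[478.86620218,   0.        , 249.22576899],
       [  0.        , 478.86620218, 189.95344317],
       [  0.        ,   0.        ,   1.        ]]), 'k1': -0.17037151678662985, 'R': array([[ 0.80937985,  0.58725685, -0.00580167],
       [ 0.34621274, -0.48509675, -0.80300553],
       [-0.47438487,  0.64792788, -0.59594334]]), 't': array([-0.42723273, -0.1062643 ,  1.81134774])}
top {'camera_matrix': array([[463.77807975,   0.        , 252.55889423],
       [  0.        , 463.77807975, 188.51062655],
       [  0.        ,   0.        ,   1.        ]]), 'k1': -0.16304294964964702, 'R': array([[ 0.0071548 , -0.99963938, -0.02588284],
       [-0.9804133 , -0.00191794, -0.1969418 ],
       [ 0.19682114,  0.02678496, -0.98007347]]), 't': array([0.00911208, 0.55290015, 1.24364073])}
wrist {'camera_matrix': array([[306.49533953,   0.        , 258.0917978 ],
       [  0.        , 306.49533953, 193.28360849],
       [  0.        ,   0.        ,   1.        ]]), 'k1': -0.00083924067867031, 'R': array([[ 3.79459041e-01, -9.25208350e-01, -5.88257825e-04],
      
[... 166 characters left out ...]
)}
{'time_s': 0.15, 'qpos': array([68.53235195, 18.42942347, -4.015747  , 83.15678019,  1.29361762,
       78.54177265, -3.26069319]), 'joint_velocities': array([-0.00744296, -0.09682181,  0.01466628, -0.12117721, -0.0068557 ,
        0.02604085, -0.06510027]), 'effort': array([ 5.47269137e-04, -4.91796148e+01, -4.04389920e-01, -3.12876856e+01,
       -6.40220521e-02,  4.03709547e-02,  1.33996987e-04]), 'tool_pos': array([ 0.24620144, -0.60112808,  0.22172953]), 'tool_rot': array([-1.79917163e+02,  3.58775029e-03,  2.22762341e+01]), 'force': array([ 0.88130134,  0.41663933, -0.35066077]), 'wrist_torque': array([ 0.0098945 , -0.04036534, -0.02758772]), 'grip_width': 0.0868702067243582}
0.0187
```

View pics/top0.png

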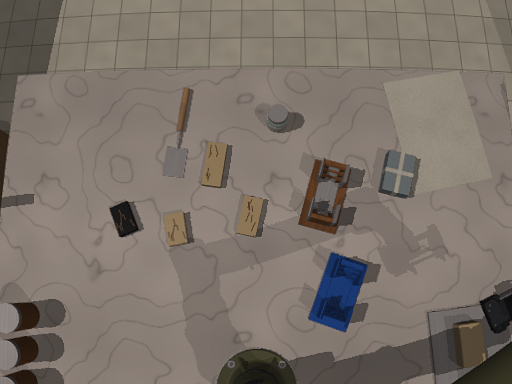

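View pics/scene0.png

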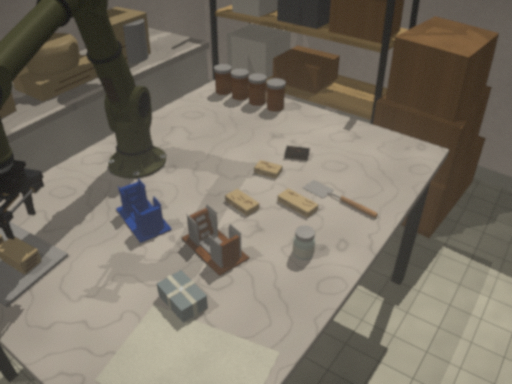

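View pics/wrist0.png

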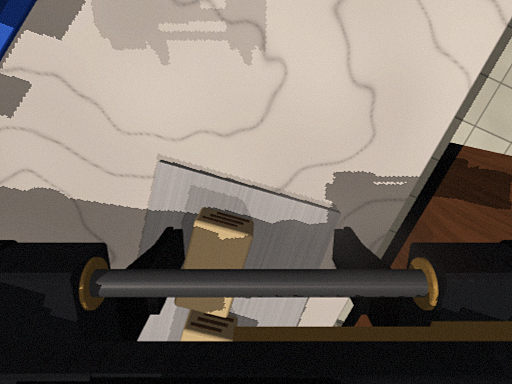

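The top view shows the blocks at about (215,165) long, (251,215) middle and (177,229) short. The wood cradle is at (326,196), the blue decoy at (338,292) and the black decoy at (124,219). Next I'll measure them.

```bash
cat > h.py <<'E'
import numpy as np, cv2
from cell import *
def rays(p,uv):
    K=p["camera_matrix"];k=p["k1"]
    d=(np.asarray(uv,float).reshape(-1,2)-[K[0,2],K[1,2]])/[K[0,0],K[1,1]]
    rd=np.linalg.norm(d,axis=1); r=rd.copy()
    for _ in range(20): r=rd/(1+k*r*r)
    d=d/(1+k*r*r)[:,None]
    c=np.c_[d,np.ones(len(d))]
    return -p["R"].T@p["t"], c@p["R"]
def onplane(p,uv,z):
    o,d=rays(p,uv); s=(z-o[2])/d[:,2]; return o+d*s[:,None]
def proj(p,X):
    c=np.asarray(X,float).reshape(-1,3)@p["R"].T+p["t"]; d=c[:,:2]/c[:,2:]
    d=d*(1+p["k1"]*(d**2).sum(1))[:,None]; K=p["camera_matrix"]
    return d*[K[0,0],K[1,1]]+[K[0,2],K[1,2]]
def rect(pts):
    (c,(w,h),a)=cv2.minAreaRect(np.float32(pts[:,:2]*1000))
    if w<h: w,h,a=h,w,a+90
    return np.round([c[0],c[1],w,h,(a+90)%180-90],1)
E
python3 - <<'E'
from h import *
im=cv2.imread("pics/top0.png"); p=camera_params("top")
hsv=cv2.cvtColor(im,cv2.COLOR_BGR2HSV)
print([hsv[y,x].tolist() for x,y in [(215,165),(177,229),(251,213),(280,260),(308,215),(345,180),(350,220)]])
m=cv2.inRange(hsv,(12,75,90),(28,255,255))
m=cv2.morphologyEx(m,cv2.MORPH_CLOSE,np.ones((5,5)))
cs,_=cv2.findContours(m,0,2)
for c in cs:
    if cv2.contourArea(c)>150:
        print(cv2.boundingRect(c),rect(onplane(p,c.reshape(-1,2),0.024)))
cv2.imwrite("pics/mask.png",m)
crop=cv2.resize(im[140:250,280:380],None,fx=5,fy=5,interpolation=2); cv2.imwrite("pics/crad0.png",crop)
E
```

```text
[[18, 98, 138], [17, 100, 112], [18, 96, 141], [13, 37, 144], [5, 15, 105], [10, 16, 96], [10, 32, 71]]
(164, 212, 24, 34) [442.1 231.3  90.9  56.   10.4]
(236, 195, 28, 42) [481.4  20.8 110.2  55.9 -11.7]
(201, 142, 26, 45) [633.4 125.7 130.2  56.   -7.7]
(177, 87, 12, 44) [805.2 225.4 139.9  15.5  -7.2]
```

View pics/crad0.png

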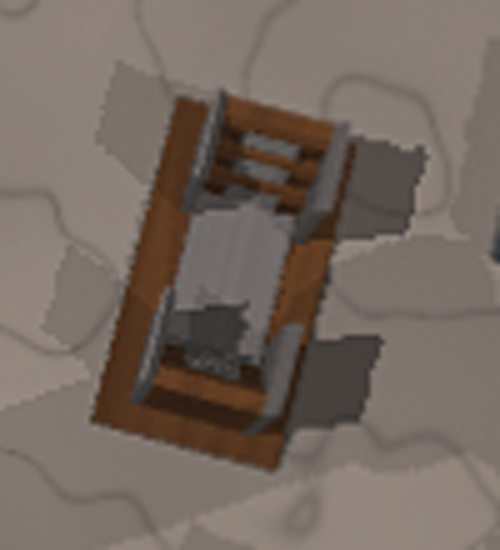

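```bash
cat >> h.py <<'E'
def rel(x,y,z,yaw):
    """tool-axis shift from current pose to target TCP (z) and tool yaw (deg, mod 180)"""
    o=get_obs(); from math import radians,cos,sin
    from scipy.spatial.transform import Rotation as Ro
    R=Ro.from_euler("xyz",o["tool_rot"],degrees=True).as_matrix()
    d=R.T@(np.array([x,y,z])-o["tool_pos"])
    t=(yaw-o["tool_rot"][2]+90)%180-90
    print("shift",np.round(d,4),"twist(tool z) rad",round(-radians(t),4), "alt",round(-radians(t-180*np.sign(t)),4),"q7",o["qpos"][6])
E
python3 - <<'E'
from h import *
im=cv2.imread("pics/top0.png"); p=camera_params("top")
f=lambda a:(np.array(a)+.5)/5-.5+[280,140]
P=onplane(p,[f((178,95)),f((278,468)),f((92,422))],0.008)
print(P.round(4)); c=(P[0]+P[1])/2; print("centre",c, "len",np.linalg.norm(P[0]-P[2]),"wid",np.linalg.norm(P[1]-P[2]))
d=P[0]-P[2]; print(np.degrees(np.arctan2(d[1],d[0]))); d=P[1]-P[2]; print(np.degrees(np.arctan2(d[1],d[0])))
# end wall top edges far ends etc
rel(c[0]-0.09,c[1],0.30,0)
pw=camera_params("wrist"); print("wrist cam",-pw["R"].T@pw["t"], pw["R"][2])
E
```

```text
[[ 0.6524 -0.1708  0.008 ]
 [ 0.4327 -0.224   0.008 ]
 [ 0.459  -0.1178  0.008 ]]
centre [ 0.54254896 -0.19740142  0.008     ] len 0.20052764242532792 wid 0.10941461412204065
-15.325379628556405
-103.95760285292695
shift [ 0.344  -0.2955 -0.0779] twist(tool z) rad 0.3888 alt -2.7528 q7 -3.2606931875370417
wrist cam [ 0.32027163 -0.57034451  0.38434638] [-0.27016675 -0.11019632 -0.95648664]
```

```bash
python3 - <<'E'
from h import *
rel(0.465,-0.177,0.28,-14.7)
E
```

```text
shift [ 0.3632 -0.3096 -0.0578] twist(tool z) rad 0.6454 alt -2.4962 q7 -3.2606931875370417
```

```bash
python3 -m handwheel '[[0.087,0.363,-0.31,-0.058,0.645],[0.087,0.363,-0.31,-0.058,0.645],[0.087,0.363,-0.31,-0.058,0.645],[0.087,0.363,-0.31,-0.058,0.645],[0.087,0.363,-0.31,-0.058,0.645],[0.087,0.363,-0.31,-0.058,0.645],[0.087,0.363,-0.31,-0.058,0.645],[0.087,0.363,-0.31,-0.058,0.645],[0.087,0.363,-0.31,-0.058,0.645],[0.087,0.363,-0.31,-0.058,0.645],[0.087,0.363,-0.31,-0.058,0.645],[0.087,0.363,-0.31,-0.058,0.645]]' 20
python3 - <<'E'
from h import *
import pickle
p=camera_params("wrist"); im=read_camera("wrist"); cv2.imwrite("pics/w1.png",im); pickle.dump(p,open("w1.pkl","wb"))
print(get_obs()["tool_pos"],get_obs()["tool_rot"],get_obs()["time_s"],get_obs()["force"],get_obs()["qpos"])
E
```

```text
time_s: 1.35
tool_pos: [0.4648, -0.1767, 0.2804]
tool_rot: [180.0, 0.0, -14.6]
force: [-0.3, -1.3, -0.3]
grip_width: 0.087
[ 0.46419332 -0.17793791  0.28019283] [ 1.79950559e+02  4.40603833e-02 -1.47228324e+01] 1.4 [ 0.84708866 -0.65874138  0.17845563] [ 40.35799613  -0.7685813  -22.12142704  98.37615087  -0.23948415
  82.37687148 -86.4524884 ]
```

View pics/w1.png

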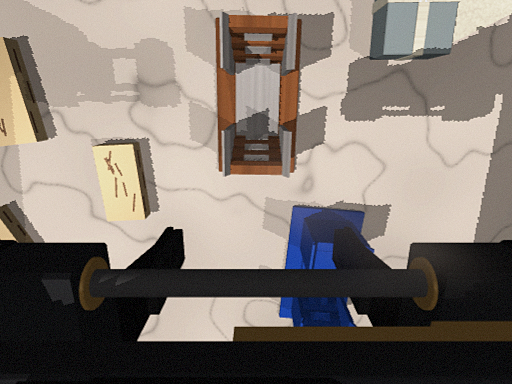

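```bash
python3 - <<'E'
import cv2
im=cv2.imread("pics/w1.png"); cv2.imwrite("pics/w1c.png",cv2.resize(im[0:190,205:315],None,fx=3,fy=3,interpolation=0))
cv2.imwrite("pics/w1d.png",cv2.resize(im[125:230,80:330],None,fx=3,fy=3,interpolation=0))
E
```

```text
(no output)
```

View pics/w1c.png

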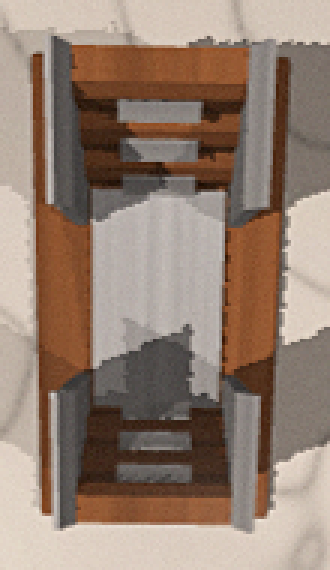

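```bash
python3 - <<'E'
from h import *
import pickle
p=pickle.load(open("w1.pkl","rb")); im=cv2.imread("pics/w1.png")
f=lambda a:(np.array(a)+.5)/3-.5+[205,0]
P=onplane(p,[f(a) for a in [(34,53),(291,57),(43,516),(268,517)]],0.008)
print(P.round(4),P.mean(0).round(4),[round(float(np.linalg.norm(P[a]-P[b])),4) for a,b in ((0,1),(2,3),(0,2),(1,3))])
for a,b in((2,0),(3,1)):
    d=P[b]-P[a]; print(np.degrees(np.arctan2(d[1],d[0])))
# seat sides z=.012
S=onplane(p,[f(a) for a in [(92,300),(222,300)]],0.012); print("seat",S.mean(0),np.linalg.norm(S[0]-S[1]))
hsv=cv2.cvtColor(im,cv2.COLOR_BGR2HSV)
m=cv2.inRange(hsv,(15,60,150),(32,255,255)); m=cv2.morphologyEx(m,cv2.MORPH_CLOSE,np.ones((7,7)))
for c in cv2.findContours(m,0,2)[0]:
    if cv2.contourArea(c)>500: print(cv2.boundingRect(c),rect(onplane(p,c.reshape(-1,2),0.024)))
E
```

```text
[[ 0.652  -0.1705  0.008 ]
 [ 0.6234 -0.2749  0.008 ]
 [ 0.4598 -0.1169  0.008 ]
 [ 0.4319 -0.2222  0.008 ]] [ 0.5418 -0.1961  0.008 ] [0.1083, 0.109, 0.1995, 0.1986]
-15.588383779250684
-15.395965478499779
seat [ 0.5427107  -0.19553955  0.012     ] 0.058286511168934727
(92, 144, 54, 77) [481.7  21.8 110.3  56.4 -11.6]
(0, 37, 37, 109) [623.  104.8 137.7  47.5 -28.3]
```

```bash
cat >> h.py <<'E'
import json,os
def cmd(shift=None,tw=0.0):
    "tracked commanded pose; update with typed last row"
    s=json.load(open("cmd.json")) if os.path.exists("cmd.json") else [0.246,-0.602,0.223,22.28]
    if shift is not None:
        a=np.radians(s[3]); tx,ty,tz=shift
        s=[s[0]+tx*np.cos(a)+ty*np.sin(a), s[1]+tx*np.sin(a)-ty*np.cos(a), s[2]-tz, s[3]-np.degrees(tw)]
        json.dump(s,open("cmd.json","w"))
    return s
def relc(x,y,z,yaw):
    s=cmd(); a=np.radians(s[3]); dx,dy=x-s[0],y-s[1]
    t=(yaw-s[3]+90)%180-90
    print("shift",np.round([dx*np.cos(a)+dy*np.sin(a),dx*np.sin(a)-dy*np.cos(a),s[2]-z],4),"twist",round(-np.radians(t),4))
def st():
    o=get_obs(); print("t",o["time_s"],"pos",o["tool_pos"].round(4),"rot",o["tool_rot"].round(2),"F",o["force"].round(2),"T",o["wrist_torque"].round(2),"w",round(o["grip_width"],4),"q",o["qpos"].round(0)); print("cmd",np.round(cmd(),4))
E
python3 - <<'E'
from h import *
cmd((0.363,-0.31,-0.058),0.645); st()
relc(0.442,0.2315,0.12,10.4); relc(0.442,0.2315,0.005,10.4)
E
```

```text
t 1.4 pos [ 0.4642 -0.1779  0.2802] rot [ 1.7995e+02  4.0000e-02 -1.4720e+01] F [ 0.85 -0.66  0.18] T [0.05 0.07 0.  ] w 0.0869 q [ 40.  -1. -22.  98.  -0.  82. -86.]
cmd [  0.4644  -0.1775   0.281  -14.6758]
shift [-0.1253 -0.39    0.161 ] twist -0.4377
shift [-0.1253 -0.39    0.276 ] twist -0.4377
```

```bash
python3 -m handwheel '[[0.087,-0.125,-0.39,0.161,-0.438],[0.087,-0.125,-0.39,0.161,-0.438],[0.087,-0.125,-0.39,0.161,-0.438],[0.087,-0.125,-0.39,0.161,-0.438],[0.087,-0.125,-0.39,0.161,-0.438],[0.087,-0.125,-0.39,0.161,-0.438],[0.087,-0.125,-0.39,0.161,-0.438],[0.087,-0.125,-0.39,0.161,-0.438],[0.087,-0.125,-0.39,0.161,-0.438],[0.087,-0.125,-0.39,0.161,-0.438],[0.087,-0.125,-0.39,0.161,-0.438],[0.087,-0.125,-0.39,0.161,-0.438]]'
python3 - <<'E'
from h import *
import pickle
cmd((-0.125,-0.39,0.161),-0.438); 
p=camera_params("wrist"); im=read_camera("wrist"); cv2.imwrite("pics/w2.png",im); pickle.dump(p,open("w2.pkl","wb"));st()
E
```

```text
time_s: 2.6
tool_pos: [0.4437, 0.2294, 0.1195]
tool_rot: [179.9, 0.0, 10.2]
force: [0.3, 0.2, 0.1]
grip_width: 0.0868
t 2.65 pos [0.4439 0.2294 0.1197] rot [ 1.7993e+02 -3.0000e-02  1.0180e+01] F [ 0.64 -0.73  0.78] T [0.   0.03 0.05] w 0.087 q [  15.    9.  -48.  110.    7.   64. -116.]
cmd [ 0.4423  0.2314  0.12   10.4198]
```

View pics/w2.png

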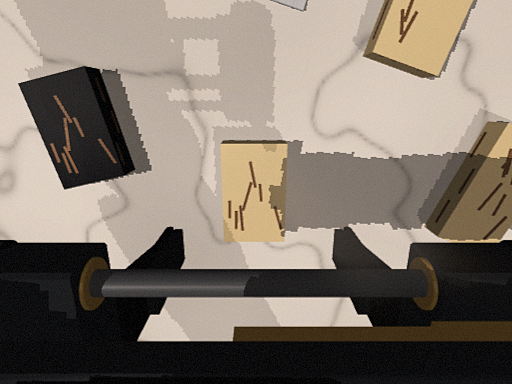

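```bash
python3 - <<'E'
from h import *
import pickle
p=pickle.load(open("w2.pkl","rb")); im=cv2.imread("pics/w2.png")
hsv=cv2.cvtColor(im,cv2.COLOR_BGR2HSV)
m=cv2.inRange(hsv,(15,60,60),(32,255,255)); m[:,300:]=0;m[243:]=0; m=cv2.morphologyEx(m,cv2.MORPH_CLOSE,np.ones((9,9)))
for c in cv2.findContours(m,0,2)[0]:
    if cv2.contourArea(c)>500: print(cv2.boundingRect(c),rect(onplane(p,c.reshape(-1,2),0.024)))
relc(0.442,0.2315,0.005,10.4)
E
```

```text
(220, 140, 68, 102) [444.6 233.6  92.7  56.6  10.2]
shift [-2.00e-04 -1.00e-04  1.15e-01] twist 0.0003
```

```bash
python3 -m handwheel '[[0.087,0.001,-0.001,0.05,0],[0.087,0.001,-0.001,0.09,0],[0.087,0.001,-0.001,0.106,0],[0.087,0.001,-0.001,0.114,0],[0.087,0.001,-0.001,0.115,0],[0.087,0.001,-0.001,0.115,0],[0.05,0.001,-0.001,0.115,0],[0.05,0.001,-0.001,0.115,0],[0.05,0.001,-0.001,0.115,0],[0.05,0.001,-0.001,0.115,0],[0.05,0.001,-0.001,0.115,0],[0.05,0.001,-0.001,0.115,0]]' 40
python3 - <<'E'
from h import *
cmd((0.001,-0.001,0.115),0); st()
E
```

```text
time_s: 3.85
tool_pos: [0.4435, 0.2331, 0.0047]
tool_rot: [180.0, -0.0, 10.4]
force: [-0.7, -0.6, 2.0]
grip_width: 0.0557
t 3.85 pos [0.4435 0.2331 0.0047] rot [179.99  -0.    10.42] F [-0.65 -0.59  2.05] T [-0.02  0.11 -0.  ] w 0.0557 q [  10.   19.  -45.  115.   17.   52. -124.]
cmd [4.43100e-01 2.32600e-01 5.00000e-03 1.04198e+01]
```

```bash
python3 - <<'E'
from h import *
relc(0.542,-0.1965,0.14,-15.3)
E
```

```text
shift [ 0.0197  0.4399 -0.135 ] twist 0.4489
```

```bash
python3 -m handwheel '[[0.05,0,0,-0.04,0],[0.05,0,0,-0.09,0],[0.05,0.005,0.03,-0.135,0.05],[0.05,0.02,0.44,-0.135,0.449],[0.05,0.02,0.44,-0.135,0.449],[0.05,0.02,0.44,-0.135,0.449],[0.05,0.02,0.44,-0.135,0.449],[0.05,0.02,0.44,-0.135,0.449],[0.05,0.02,0.44,-0.135,0.449],[0.05,0.02,0.44,-0.135,0.449],[0.05,0.02,0.44,-0.135,0.449],[0.05,0.02,0.44,-0.135,0.449],[0.05,0.02,0.44,-0.135,0.449],[0.05,0.02,0.44,-0.135,0.449],[0.05,0.02,0.44,-0.135,0.449],[0.05,0.02,0.44,-0.135,0.449]]'
python3 - <<'E'
from h import *
import pickle
cmd((0.02,0.44,-0.135),0.449)
p=camera_params("wrist"); im=read_camera("wrist"); cv2.imwrite("pics/w3.png",im); pickle.dump(p,open("w3.pkl","wb"));st()
cv2.imwrite("pics/s3.png",read_camera("scene")[150:300,100:330].repeat(3,0).repeat(3,1))
cv2.imwrite("pics/t3.png",read_camera("top")[130:250,270:400].repeat(4,0).repeat(4,1))
E
```

```text
time_s: 5.45
tool_pos: [0.5428, -0.1939, 0.1397]
tool_rot: [-180.0, 0.0, -15.1]
force: [-0.3, -0.0, -2.4]
grip_width: 0.0557
t 5.5 pos [ 0.5428 -0.1943  0.1398] rot [ 1.800e+02 -1.000e-02 -1.516e+01] F [-0.8   0.61 -2.1 ] T [ 0.01  0.03 -0.01] w 0.0554 q [ 41.  15. -28.  99.   7.  68. -94.]
cmd [  0.5423  -0.1965   0.14   -15.306 ]
```

View pics/w3.png

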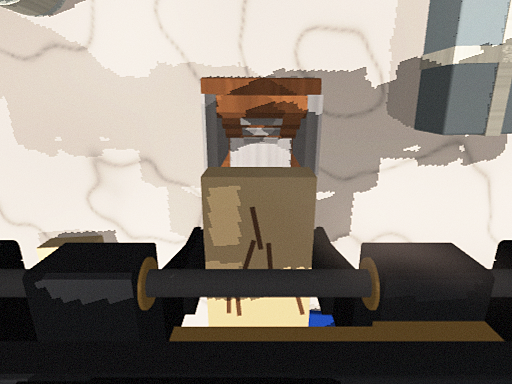

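View pics/s3.png

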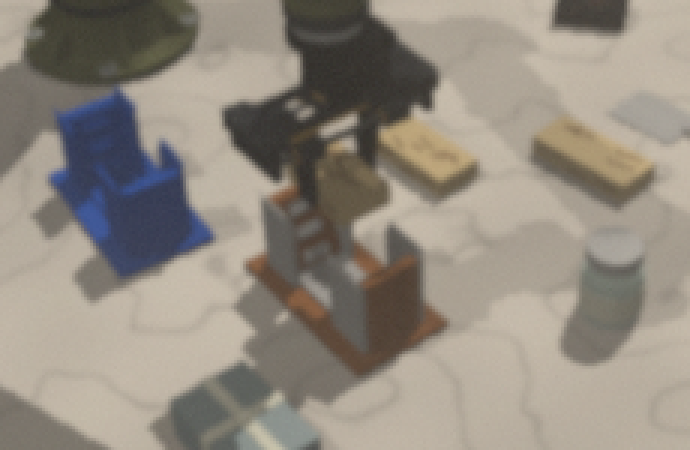

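```bash
python3 - <<'E'
from h import *
import pickle
p=pickle.load(open("w3.pkl","rb")); im=cv2.imread("pics/w3.png")
c=np.array([.542,-.1965]);u=np.array([np.cos(np.radians(-15.3)),np.sin(np.radians(-15.3))]);v=np.array([-u[1],u[0]])
for uv,z in (((201,78),.09),((321,78),.09),((202,171),.159),((316,171),.159),((230,165),.012),((291,165),.012)):
    q=onplane(p,[uv],z)[0]; d=q[:2]-c; print(uv,q.round(4),"cradle x,y mm",(1000*d@u).round(1),(1000*d@v).round(1))
cv2.imwrite("pics/w3c.png",cv2.resize(im[60:260,180:340],None,fx=3,fy=3,interpolation=0))
E
```

```text
(201, 78) [ 0.6428 -0.1823  0.09  ] cradle x,y mm 93.5 40.3
(321, 78) [ 0.6225 -0.2575  0.09  ] cradle x,y mm 93.8 -37.6
(202, 171) [ 0.5956 -0.1801  0.159 ] cradle x,y mm 47.4 30.0
(316, 171) [ 0.5814 -0.2327  0.159 ] cradle x,y mm 47.6 -24.6
(230, 165) [ 0.5692 -0.1728  0.012 ] cradle x,y mm 20.0 30.0
(291, 165) [ 0.5539 -0.2295  0.012 ] cradle x,y mm 20.1 -28.7
```

View pics/w3c.png

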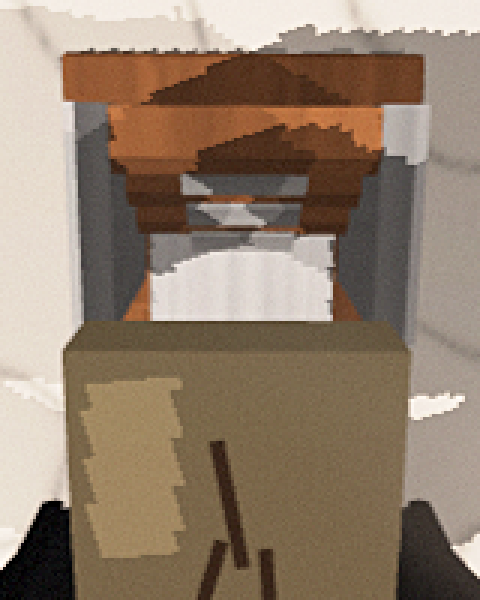

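```bash
python3 -m handwheel '[[0.05,0,0,0.02,0],[0.05,0,0,0.04,0],[0.05,0,0,0.06,0],[0.05,0,0,0.08,0],[0.05,0,0,0.095,0],[0.05,0,0,0.1,0],[0.05,0,0,0.1,0],[0.05,0,0,0.1,0]]'
python3 - <<'E'
from h import *
cmd((0,0,0.1),0); st()
E
```

```text
time_s: 6.4
tool_pos: [0.5435, -0.1962, 0.0404]
tool_rot: [180.0, -0.1, -15.3]
force: [0.3, 0.2, -0.6]
grip_width: 0.0556
t 6.4 pos [ 0.5435 -0.1962  0.0404] rot [ 1.7999e+02 -8.0000e-02 -1.5300e+01] F [ 0.28  0.16 -0.64] T [ 0.04 -0.   -0.01] w 0.0556 q [ 40.  21. -27. 104.  11.  57. -96.]
cmd [  0.5423  -0.1965   0.04   -15.306 ]
```

No contact yet. I'll press in stages and read the force.

```bash
python3 -m handwheel '[[0.05,0,0,0.003,0],[0.05,0,0,0.006,0],[0.05,0,0,0.009,0],[0.05,0,0,0.012,0],[0.05,0,0,0.014,0],[0.05,0,0,0.014,0]]' 60
python3 -m handwheel '[[0.05,0,0,0.002,0],[0.05,0,0,0.004,0],[0.05,0,0,0.005,0],[0.05,0,0,0.005,0]]'
python3 - <<'E'
from h import *
cmd((0,0,0.019),0); st()
E
```

```text
time_s: 7.0
tool_pos: [0.5432, -0.1963, 0.0264]
tool_rot: [180.0, -0.1, -15.3]
force: [-2.2, 0.6, 4.5]
grip_width: 0.0555
time_s: 7.4
tool_pos: [0.5434, -0.1965, 0.0257]
tool_rot: [179.9, -0.1, -15.3]
force: [-15.2, 3.7, 33.4]
grip_width: 0.0552
t 7.4 pos [ 0.5434 -0.1965  0.0257] rot [ 1.7987e+02 -5.0000e-02 -1.5320e+01] F [-15.25   3.71  33.44] T [0.84 2.23 0.04] w 0.0552 q [ 39.  22. -26. 105.  12.  56. -97.]
cmd [  0.5423  -0.1965   0.021  -15.306 ]
```

```bash
python3 -m handwheel '[[0.05,0,0,-0.003,0],[0.05,-0.001,0,-0.005,0],[0.05,-0.002,0,-0.005,0],[0.05,-0.002,0,-0.005,0]]'
python3 - <<'E'
from h import *
cmd((-0.002,0,-0.005),0); st()
cv2.imwrite("pics/s4.png",cv2.resize(read_camera("scene")[180:290,160:270],None,fx=5,fy=5,interpolation=2))
cv2.imwrite("pics/w4.png",cv2.resize(read_camera("wrist")[60:330,160:360],None,fx=3,fy=3,interpolation=0)[:600])
E
```

```text
time_s: 7.8
tool_pos: [0.5423, -0.1961, 0.0265]
tool_rot: [180.0, -0.2, -15.3]
force: [2.9, -0.1, 6.2]
grip_width: 0.0556
t 7.8 pos [ 0.5423 -0.1961  0.0265] rot [179.98  -0.19 -15.31] F [ 2.86 -0.15  6.19] T [-0.01 -0.27  0.02] w 0.0556 q [ 40.  22. -26. 105.  11.  56. -97.]
cmd [  0.5404  -0.196    0.026  -15.306 ]
```

View pics/s4.png

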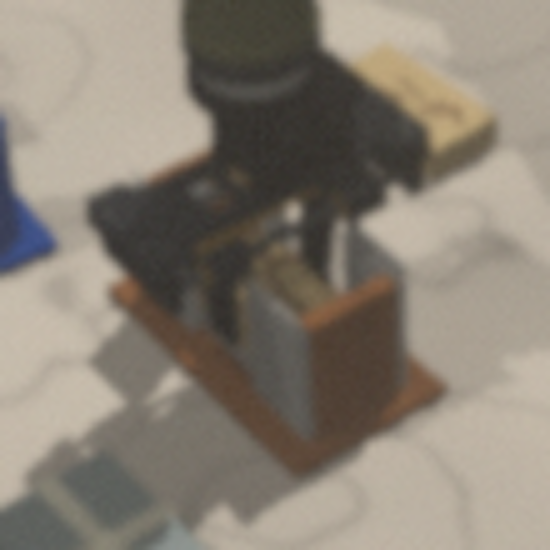

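View pics/w4.png

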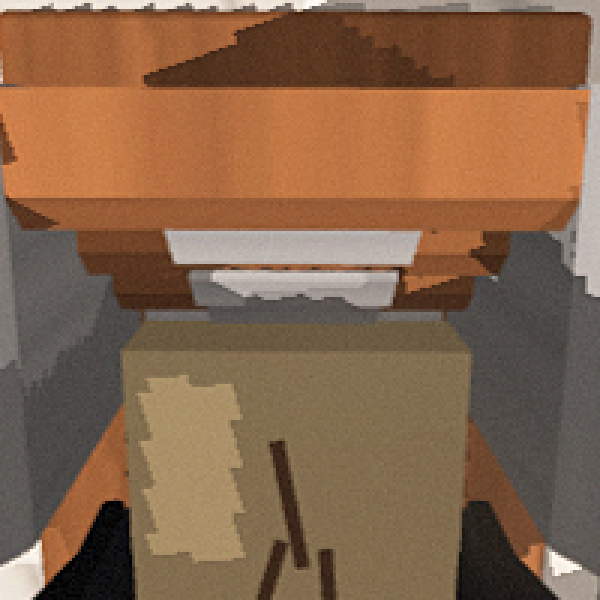

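The 33 N, with a sideways push on the tool, started when the gripper body (70 mm above the TCP, so at about 96 mm) reached the flared cheek lips. The block can't be held all the way down. I'll release it on the leaves and press it from above with closed fingertips.

```bash
python3 -m handwheel '[[0.075,0,0,-0.001,0],[0.075,0,0,-0.001,0],[0.075,0,0,-0.001,0],[0.075,0,0,-0.02,0],[0.075,0,0,-0.045,0],[0.0,0,0,-0.045,0],[0,0,0,-0.045,0],[0,0,0,-0.045,0],[0,0,0,-0.045,0],[0,0,0,-0.045,0],[0,0,0,-0.045,0]]'
python3 - <<'E'
from h import *
import pickle
cmd((0,0,-0.045),0); st()
p=camera_params("wrist"); im=read_camera("wrist"); cv2.imwrite("pics/w5.png",im); pickle.dump(p,open("w5.pkl","wb"))
E
```

```text
time_s: 9.0
tool_pos: [0.5404, -0.1954, 0.07]
tool_rot: [-180.0, 0.1, -15.3]
force: [0.6, 0.5, 0.6]
grip_width: 0.0348
t 9.0 pos [ 0.5404 -0.1954  0.07  ] rot [-1.7999e+02  6.0000e-02 -1.5300e+01] F [0.61 0.51 0.61] T [ 0.03 -0.04  0.02] w 0.0348 q [ 41.  19. -27. 103.  10.  61. -95.]
cmd [  0.5404  -0.196    0.071  -15.306 ]
```

View pics/w5.png

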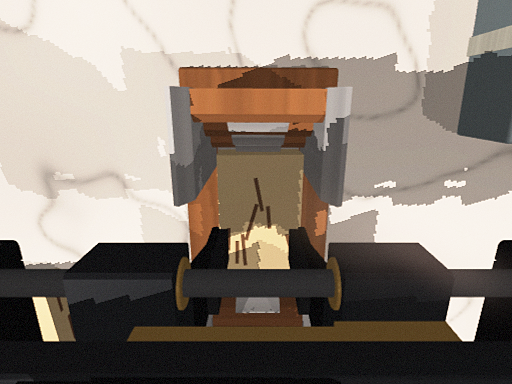

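```bash
python3 -m handwheel '[[0,0.001,0,0.003,0],[0,0.001,0,0.006,0],[0,0.001,0,0.01,0],[0,0.001,0,0.014,0],[0,0.001,0,0.018,0],[0,0.001,0,0.021,0],[0,0.001,0,0.023,0],[0,0.001,0,0.025,0],[0,0.001,0,0.027,0],[0,0.001,0,0.027,0]]'
python3 - <<'E'
from h import *
cmd((0.001,0,0.027),0); st()
E
```

```text
time_s: 10.05
tool_pos: [0.5416, -0.1958, 0.0433]
tool_rot: [180.0, 0.0, -15.3]
force: [-0.4, -0.5, 1.1]
grip_width: 0.0004
t 10.05 pos [ 0.5416 -0.1958  0.0433] rot [ 1.800e+02  2.000e-02 -1.531e+01] F [-0.35 -0.51  1.15] T [ 0.03  0.09 -0.01] w 0.0004 q [ 40.  21. -27. 104.  11.  58. -96.]
cmd [  0.5413  -0.1963   0.044  -15.306 ]
```

```bash
python3 -m handwheel '[[0,0,0,0.002,0],[0,0,0,0.004,0],[0,0,0,0.006,0],[0,0,0,0.007,0],[0,0,0,0.008,0],[0,0,0,0.008,0]]'
python3 - <<'E'
from h import *
cmd((0,0,0.008),0); st()
E
```

```text
time_s: 10.65
tool_pos: [0.5417, -0.1958, 0.0365]
tool_rot: [180.0, 0.0, -15.3]
force: [-2.9, 0.2, 6.9]
grip_width: 0.0003
t 10.65 pos [ 0.5417 -0.1958  0.0365] rot [ 1.7997e+02  3.0000e-02 -1.5310e+01] F [-2.86  0.17  6.93] T [ 0.29  0.72 -0.01] w 0.0003 q [ 40.  21. -27. 104.  11.  57. -97.]
cmd [  0.5413  -0.1963   0.036  -15.306 ]
```

```bash
python3 -m handwheel '[[0,0,0,0.001,0],[0,0,0,0.002,0],[0,0,0,0.002,0]]'
python3 -m handwheel '[[0,0,0,0.001,0],[0,0,0,0.001,0]]'
python3 - <<'E'
from h import *
cmd((0,0,0.003),0); st()
E
```

```text
time_s: 10.95
tool_pos: [0.5417, -0.1958, 0.0364]
tool_rot: [179.9, 0.0, -15.3]
force: [-7.5, 2.8, 18.3]
grip_width: 0.0002
time_s: 11.15
tool_pos: [0.5417, -0.1958, 0.0363]
tool_rot: [179.9, 0.0, -15.3]
force: [-9.4, 3.4, 24.3]
grip_width: 0.0006
t 11.15 pos [ 0.5417 -0.1958  0.0363] rot [ 1.799e+02  5.000e-02 -1.531e+01] F [-9.38  3.38 24.33] T [ 0.78  2.37 -0.01] w 0.0006 q [ 40.  21. -27. 104.  11.  57. -97.]
cmd [  0.5413  -0.1963   0.033  -15.306 ]
```

```bash
python3 -m handwheel '[[0,0,0,-0.01,0],[0,0,0,-0.05,0],[0.087,-0.05,0,-0.1,0],[0.087,-0.09,0,-0.15,0],[0.087,-0.09,0,-0.2,0],[0.087,-0.09,0,-0.2,0],[0.087,-0.09,0,-0.2,0]]'
python3 - <<'E'
from h import *
import pickle
cmd((-0.09,0,-0.2),0); st()
p=camera_params("wrist"); im=read_camera("wrist"); cv2.imwrite("pics/w6.png",cv2.resize(im[0:250,150:370],None,fx=2.4,fy=2.4,interpolation=0)); pickle.dump((p,im),open("w6.pkl","wb"))
relc(.4815,.0215,0.12,-11.6)
E
```

```text
time_s: 11.85
tool_pos: [0.4567, -0.1728, 0.2377]
tool_rot: [179.8, -0.5, -15.3]
force: [0.9, -0.5, -0.3]
grip_width: 0.0328
t 11.85 pos [ 0.4567 -0.1728  0.2377] rot [179.83  -0.52 -15.33] F [ 0.93 -0.53 -0.33] T [ 0.01  0.03 -0.02] w 0.0328 q [ 46.  -1. -28. 104.  -0.  77. -87.]
cmd [  0.4545  -0.1725   0.233  -15.306 ]
shift [-0.0252 -0.1943  0.113 ] twist -0.0647
```

View pics/w6.png

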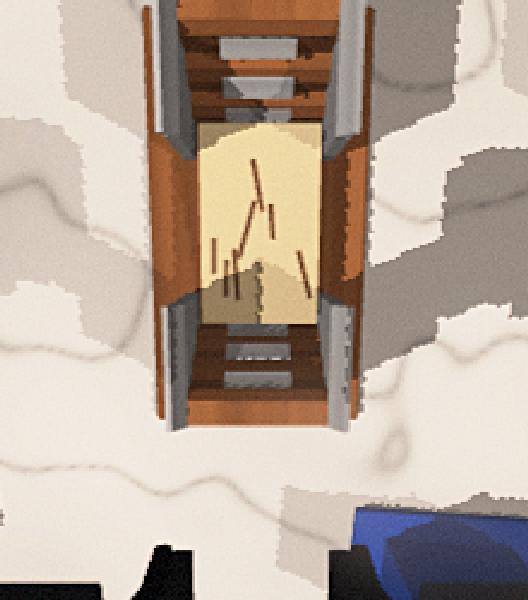

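The short block lies level and centred: crop corners (198,124), (322,124), (202,325) and (320,325). Next I'll check its size and position, then fetch the middle block.

```bash
cat > chk.py <<'E'
from h import *
C=np.array([.542,-.1965]);u=np.array([np.cos(np.radians(-15.3)),np.sin(np.radians(-15.3))]);v=np.array([-u[1],u[0]])
def chk(p,uvs,z):
    P=onplane(p,uvs,z); d=(P[:,:2]-C)*1000; print("cradle frame mm",np.c_[d@u,d@v].round(1).tolist(), "mean",(d@u).mean().round(1),(d@v).mean().round(1))
E
python3 - <<'E'
from chk import *
import pickle
p,im=pickle.load(open("w6.pkl","rb"))
f=lambda a:(np.array(a)+.5)/2.4-.5+[150,0]
chk(p,[f(a) for a in [(198,124),(322,124),(202,325),(320,325)]],.036)
chk(p,[f(a) for a in [(143,9),(376,9),(156,418),(365,418)]],.008)
E
```

```text
cradle frame mm [[44.0, 28.1], [44.0, -28.3], [-46.3, 28.3], [-46.3, -29.5]] mean -1.2 -0.3
cradle frame mm [[97.9, 54.9], [98.0, -54.9], [-99.3, 56.7], [-99.4, -57.6]] mean -0.7 -0.2
```

```bash
python3 -m handwheel '[[0.087,-0.025,-0.194,0.113,-0.065],[0.087,-0.025,-0.194,0.113,-0.065],[0.087,-0.025,-0.194,0.113,-0.065],[0.087,-0.025,-0.194,0.113,-0.065],[0.087,-0.025,-0.194,0.113,-0.065],[0.087,-0.025,-0.194,0.113,-0.065],[0.087,-0.025,-0.194,0.113,-0.065],[0.087,-0.025,-0.194,0.113,-0.065],[0.087,-0.025,-0.194,0.113,-0.065]]'
python3 - <<'E'
from h import *
import pickle
cmd((-0.025,-0.194,0.113),-0.065); st()
p=camera_params("wrist"); im=read_camera("wrist"); cv2.imwrite("pics/w7.png",im); pickle.dump((p,im),open("w7.pkl","wb"))
E
```

```text
time_s: 12.8
tool_pos: [0.4824, 0.0201, 0.1198]
tool_rot: [180.0, -0.0, -11.7]
force: [-0.5, 0.6, 0.6]
grip_width: 0.0868
t 12.8 pos [0.4824 0.0201 0.1198] rot [ 1.7998e+02 -4.0000e-02 -1.1740e+01] F [-0.52  0.56  0.63] T [ 0.02  0.02 -0.07] w 0.0868 q [  33.    5.  -40.  112.    4.   64. -110.]
cmd [  0.4816   0.0212   0.12   -11.5818]
```

View pics/w7.png

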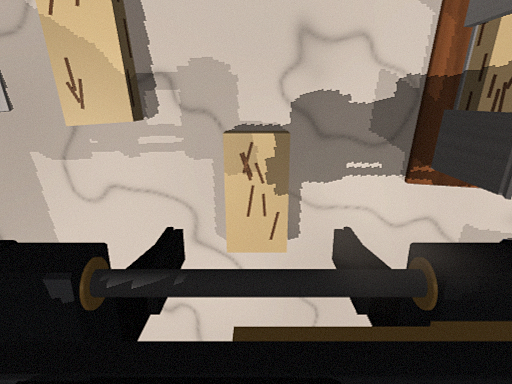

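```bash
python3 - <<'E'
from h import *
import pickle
p,im=pickle.load(open("w7.pkl","rb"))
P=onplane(p,[(223,132),(290,132),(227,252),(288,252)],.024);print(P.round(4),P.mean(0))
for a,b in((2,0),(3,1)):
    d=P[b]-P[a]; print(np.degrees(np.arctan2(d[1],d[0])),np.linalg.norm(d))
E
```

```text
[[ 0.5417  0.0378  0.024 ]
 [ 0.5304 -0.0167  0.024 ]
 [ 0.4334  0.0602  0.024 ]
 [ 0.4217  0.0043  0.024 ]] [0.48179778 0.02137339 0.024     ]
-11.681757184598942 0.11065429743938685
-10.950349302139694 0.11069077903673423
```

Aligned to well under 1 mm. I'll descend, grip and lift.

```bash
python3 -m handwheel '[[0.087,0,0,0.05,0],[0.087,0,0,0.09,0],[0.087,0,0,0.106,0],[0.087,0,0,0.114,0],[0.087,0,0,0.115,0],[0.087,0,0,0.115,0],[0.05,0,0,0.115,0],[0.05,0,0,0.115,0],[0.05,0,0,0.115,0],[0.05,0,0,0.115,0],[0.05,0,0,0.115,0],[0.05,0,0,0.115,0],[0.05,0,0,0.08,0],[0.05,0,0,0.03,0],[0.05,0,0,-0.02,0],[0.05,0,0,-0.03,0]]' 60
python3 - <<'E'
from h import *
cmd((0,0,-0.03),0); st()
relc(0.542,-0.1965,0.15,-15.3)
E
```

```text
time_s: 14.45
tool_pos: [0.4855, 0.0221, 0.155]
tool_rot: [-180.0, -0.5, -11.6]
force: [0.8, -0.5, -1.8]
grip_width: 0.0556
t 14.45 pos [0.4855 0.0221 0.155 ] rot [-179.97   -0.55  -11.57] F [ 0.84 -0.52 -1.76] T [ 0.   -0.01  0.04] w 0.0556 q [  35.    3.  -41.  110.    2.   67. -109.]
cmd [  0.4816   0.0212   0.15   -11.5818]
shift [0.1029 0.2012 0.    ] twist 0.0649
```

```bash
python3 -m handwheel '[[0.05,0.102,0.201,0,0.065],[0.05,0.102,0.201,0,0.065],[0.05,0.102,0.201,0,0.065],[0.05,0.102,0.201,0,0.065],[0.05,0.102,0.201,0,0.065],[0.05,0.102,0.201,0,0.065],[0.05,0.102,0.201,0,0.065],[0.05,0.102,0.201,0,0.065],[0.05,0.102,0.201,0,0.065],[0.05,0.102,0.201,0,0.065]]'
python3 - <<'E'
from h import *
import pickle
cmd((0.102,0.201,0),0.065); st()
p=camera_params("wrist"); im=read_camera("wrist"); cv2.imwrite("pics/w8.png",cv2.resize(im[60:260,160:360],None,fx=3,fy=3,interpolation=0)); pickle.dump((p,im),open("w8.pkl","wb"))
E
```

```text
time_s: 15.45
tool_pos: [0.5417, -0.1945, 0.1497]
tool_rot: [180.0, -0.0, -15.2]
force: [-0.3, -0.3, -2.0]
grip_width: 0.0554
t 15.45 pos [ 0.5417 -0.1945  0.1497] rot [ 1.7998e+02 -1.0000e-02 -1.5190e+01] F [-0.35 -0.35 -2.02] T [ 0.06  0.07 -0.06] w 0.0554 q [ 44.  15. -32.  99.   8.  69. -94.]
cmd [  0.5412  -0.1962   0.15   -15.306 ]
```

View pics/w8.png

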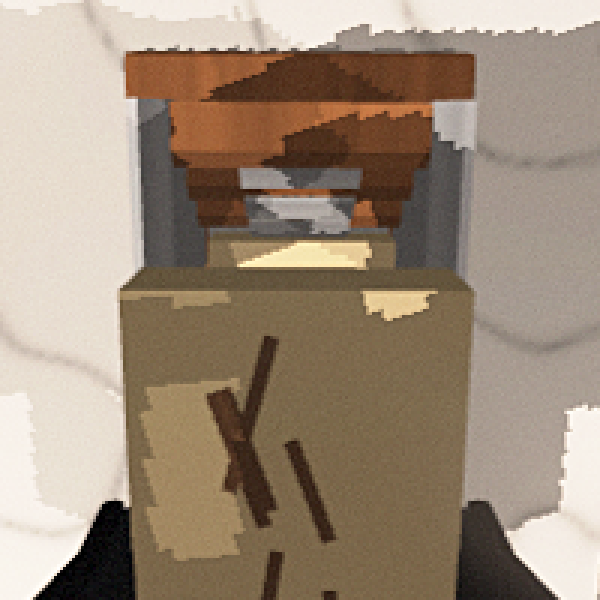

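```bash
python3 - <<'E'
from chk import *
import pickle
p,im=pickle.load(open("w8.pkl","rb"))
f=lambda a:(np.array(a)+.5)/3-.5+[160,60]
chk(p,[f((120,291)),f((474,291))],.169); chk(p,[f((208,234)),f((394,234))],.036); chk(p,[f((126,52)),f((476,52))],.09)
E
python3 -m handwheel '[[0.05,0,0,0.02,0],[0.05,0,0,0.04,0],[0.05,0,0,0.06,0],[0.05,0,0,0.075,0],[0.05,0,0,0.085,0],[0.05,0,0,0.088,0],[0.05,0,0,0.088,0]]'
python3 - <<'E'
from h import *
cmd((0,0,0.088),0); st()
E
```

```text
cradle frame mm [[53.3, 29.8], [53.4, -25.8]] mean 53.4 2.0
cradle frame mm [[46.7, 28.1], [46.8, -27.2]] mean 46.8 0.5
cradle frame mm [[93.8, 40.7], [94.0, -38.6]] mean 93.9 1.0
time_s: 16.2
tool_pos: [0.5417, -0.1956, 0.0616]
tool_rot: [-180.0, -0.0, -15.3]
force: [-0.6, 1.0, -1.0]
grip_width: 0.0556
t 16.2 pos [ 0.5417 -0.1956  0.0616] rot [-180.    -0.   -15.3] F [-0.57  0.97 -1.01] T [ 0.03 -0.01  0.04] w 0.0556 q [ 43.  20. -30. 103.  11.  60. -97.]
cmd [  0.5412  -0.1962   0.062  -15.306 ]
```

```bash
python3 -m handwheel '[[0.05,0.001,0,0.003,0],[0.05,0.001,0,0.006,0],[0.05,0.001,0,0.009,0],[0.05,0.001,0,0.012,0],[0.05,0.001,0,0.015,0],[0.05,0.001,0,0.017,0],[0.05,0.001,0,0.019,0],[0.05,0.001,0,0.019,0]]'
python3 - <<'E'
from h import *
cmd((0.001,0,0.019),0); st()
E
```

```text
time_s: 17.0
tool_pos: [0.5422, -0.1959, 0.042]
tool_rot: [-180.0, 0.0, -15.3]
force: [-0.1, -0.2, -2.8]
grip_width: 0.0557
t 17.0 pos [ 0.5422 -0.1959  0.042 ] rot [-1.80e+02  4.00e-02 -1.53e+01] F [-0.09 -0.23 -2.76] T [ 0.04 -0.04  0.01] w 0.0557 q [ 43.  21. -30. 104.  12.  58. -98.]
cmd [  0.5422  -0.1964   0.043  -15.306 ]
```

```bash
python3 -m handwheel '[[0.05,0,0,0.001,0],[0.05,0,0,0.002,0],[0.05,0,0,0.003,0],[0.05,0,0,0.003,0]]'
python3 - <<'E'
from h import *
cmd((0,0,0.003),0); st()
E
```

```text
time_s: 17.4
tool_pos: [0.5426, -0.196, 0.0407]
tool_rot: [180.0, 0.0, -15.3]
force: [-3.3, 0.0, 7.5]
grip_width: 0.0555
t 17.4 pos [ 0.5426 -0.196   0.0407] rot [ 1.7997e+02  1.0000e-02 -1.5310e+01] F [-3.28  0.04  7.47] T [0.34 0.74 0.05] w 0.0555 q [ 43.  21. -30. 104.  13.  58. -98.]
cmd [  0.5422  -0.1964   0.04   -15.306 ]
```

```bash
python3 -m handwheel '[[0.05,0,0,0.001,0],[0.05,0,0,0.002,0],[0.05,0,0,0.002,0],[0.05,0,0,0.002,0]]'
python3 - <<'E'
from h import *
cmd((0,0,0.002),0); st()
E
```

```text
time_s: 17.8
tool_pos: [0.5427, -0.196, 0.0407]
tool_rot: [179.9, 0.0, -15.3]
force: [-8.6, 1.6, 19.6]
grip_width: 0.0556
t 17.8 pos [ 0.5427 -0.196   0.0407] rot [ 1.7992e+02  1.0000e-02 -1.5320e+01] F [-8.57  1.63 19.59] T [0.86 1.78 0.08] w 0.0556 q [ 43.  21. -30. 104.  13.  58. -98.]
cmd [  0.5422  -0.1964   0.038  -15.306 ]
```

```bash
python3 -m handwheel '[[0.05,0,0,-0.002,0],[0.075,0,0,-0.002,0],[0.075,0,0,-0.002,0],[0.075,0,0,-0.002,0],[0.075,0,0,-0.02,0],[0.075,0,0,-0.042,0],[0,0,0,-0.042,0],[0,0,0,-0.042,0],[0,0,0,-0.042,0],[0,0,0,-0.042,0],[0,0,0,-0.042,0],[0,0,0,-0.042,0],[0,0,0,-0.042,0],[0,0,0,-0.042,0],[0,0,0,-0.035,0],[0,0,0,-0.03,0],[0,0,0,-0.026,0],[0,0,0,-0.024,0],[0,0,0,-0.022,0],[0,0,0,-0.022,0]]'
python3 - <<'E'
from h import *
cmd((0,0,-0.022),0); st()
E
```

```text
time_s: 19.8
tool_pos: [0.5423, -0.1959, 0.0605]
tool_rot: [180.0, 0.1, -15.3]
force: [-4.3, 0.2, 7.5]
grip_width: 0.0008
t 19.8 pos [ 0.5423 -0.1959  0.0605] rot [ 1.7997e+02  6.0000e-02 -1.5310e+01] F [-4.28  0.18  7.53] T [0.28 0.83 0.  ] w 0.0008 q [ 43.  20. -30. 103.  12.  60. -97.]
cmd [  0.5422  -0.1964   0.06   -15.306 ]
```

```bash
python3 -m handwheel '[[0,0,0,0.001,0],[0,0,0,0.002,0],[0,0,0,0.002,0],[0,0,0,0.002,0]]'
python3 - <<'E'
from h import *
cmd((0,0,0.002),0); st()
relc(.4545,-.1725,.26,-15.306)
E
```

```text
time_s: 20.2
tool_pos: [0.5423, -0.1959, 0.0604]
tool_rot: [179.9, 0.1, -15.3]
force: [-8.0, 2.3, 18.6]
grip_width: 0.0004
t 20.2 pos [ 0.5423 -0.1959  0.0604] rot [ 1.7992e+02  6.0000e-02 -1.5310e+01] F [-7.96  2.27 18.63] T [0.6  1.92 0.02] w 0.0004 q [ 43.  20. -30. 103.  12.  60. -97.]
cmd [  0.5422  -0.1964   0.058  -15.306 ]
shift [-0.0909  0.     -0.202 ] twist -0.0
```

Solid at 60.4 mm under 18.6 N. I'll back off and look.

```bash
python3 -m handwheel '[[0,0,0,-0.01,0],[0,0,0,-0.05,0],[0.087,-0.05,0,-0.1,0],[0.087,-0.09,0,-0.15,0],[0.087,-0.09,0,-0.2,0],[0.087,-0.09,0,-0.2,0],[0.087,-0.09,0,-0.2,0],[0.087,-0.09,0,-0.2,0],[0.087,-0.09,0,-0.2,0]]'
python3 - <<'E'
from h import *
import pickle
cmd((-0.09,0,-0.2),0); st()
p=camera_params("wrist"); im=read_camera("wrist"); cv2.imwrite("pics/w9.png",cv2.resize(im[0:250,150:370],None,fx=2.4,fy=2.4,interpolation=0)); pickle.dump((p,im),open("w9.pkl","wb"))
relc(.633,.126,0.12,-7.7)
E
```

```text
time_s: 21.1
tool_pos: [0.4553, -0.172, 0.2562]
tool_rot: [-180.0, 0.1, -15.3]
force: [-0.1, 0.0, -0.9]
grip_width: 0.0485
t 21.1 pos [ 0.4553 -0.172   0.2562] rot [-1.7997e+02  1.1000e-01 -1.5300e+01] F [-0.13  0.03 -0.92] T [0.04 0.04 0.01] w 0.0485 q [ 50.  -1. -32. 102.  -1.  80. -87.]
cmd [  0.4554  -0.1727   0.258  -15.306 ]
shift [ 0.0925 -0.335   0.138 ] twist -0.1328
```

View pics/w9.png

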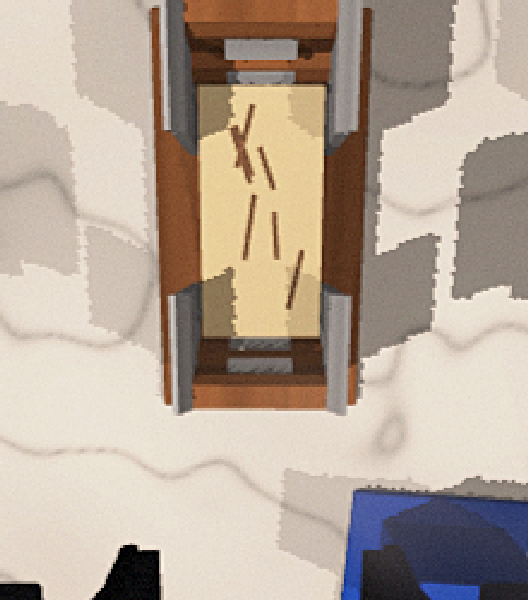

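```bash
python3 -m handwheel '[[0.072,0.092,-0.335,0.138,-0.133],[0.072,0.092,-0.335,0.138,-0.133],[0.072,0.092,-0.335,0.138,-0.133],[0.072,0.092,-0.335,0.138,-0.133],[0.072,0.092,-0.335,0.138,-0.133],[0.072,0.092,-0.335,0.138,-0.133],[0.072,0.092,-0.335,0.138,-0.133],[0.072,0.092,-0.335,0.138,-0.133],[0.072,0.092,-0.335,0.138,-0.133],[0.072,0.092,-0.335,0.138,-0.133],[0.072,0.092,-0.335,0.138,-0.133],[0.072,0.092,-0.335,0.138,-0.133],[0.072,0.092,-0.335,0.138,-0.133]]'
python3 - <<'E'
from h import *
import pickle
cmd((0.092,-0.335,0.138),-0.133); st()
p=camera_params("wrist"); im=read_camera("wrist"); cv2.imwrite("pics/w10.png",im); pickle.dump((p,im),open("w10.pkl","wb"))
E
```

```text
time_s: 22.45
tool_pos: [0.6332, 0.1251, 0.1201]
tool_rot: [180.0, -0.1, -7.8]
force: [0.1, 0.6, 0.7]
grip_width: 0.0718
t 22.45 pos [0.6332 0.1251 0.1201] rot [ 1.7996e+02 -6.0000e-02 -7.8000e+00] F [0.12 0.58 0.69] T [0.05 0.03 0.02] w 0.0718 q [  19.   27.  -42.   90.   19.   70. -125.]
cmd [ 0.6325  0.1261  0.12   -7.6857]
```

View pics/w10.png

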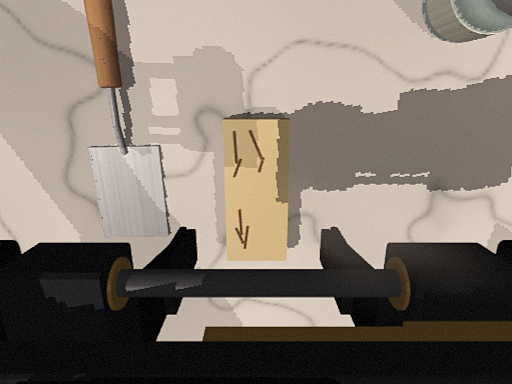

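```bash
python3 - <<'E'
from h import *
import pickle
p,im=pickle.load(open("w10.pkl","rb"))
P=onplane(p,[(222,119),(290,119),(227,260),(287,260)],.024);print(P.round(4),P.mean(0))
print(onplane(p,[(168,236),(160,146)],.004))
for a,b in((2,0),(3,1)):
    d=P[b]-P[a]; print(np.degrees(np.arctan2(d[1],d[0])),np.linalg.norm(d))
relc(*P.mean(0)[:2],.005,-7.7)
E
```

```text
[[0.7017 0.1459 0.024 ]
 [0.6941 0.0905 0.024 ]
 [0.5731 0.1631 0.024 ]
 [0.5654 0.107  0.024 ]] [0.63356597 0.12660415 0.024     ]
[[0.59664065 0.2204687  0.004     ]
 [0.68493152 0.20806094 0.004     ]]
-7.650828728264604 0.12968551250203902
-7.301081537108609 0.12973181140784024
shift [ 0.001  -0.0006  0.115 ] twist 0.0002
```

```bash
python3 -m handwheel '[[0.072,0.001,0,0.05,0],[0.072,0.001,0,0.09,0],[0.072,0.001,0,0.106,0],[0.072,0.001,0,0.114,0],[0.072,0.001,0,0.115,0],[0.072,0.001,0,0.115,0],[0.05,0.001,0,0.115,0],[0.05,0.001,0,0.115,0],[0.05,0.001,0,0.115,0],[0.05,0.001,0,0.115,0],[0.05,0.001,0,0.115,0],[0.05,0.001,0,0.08,0],[0.05,0.001,0,0.03,0],[0.05,0.001,0,-0.02,0],[0.05,0.001,0,-0.05,0],[0.05,0.001,0,-0.05,0]]' 60
python3 - <<'E'
from h import *
cmd((0.001,0,-0.05),0); st()
relc(0.542,-0.1965,0.17,-15.3)
E
```

```text
time_s: 24.1
tool_pos: [0.6365, 0.1276, 0.1746]
tool_rot: [-179.9, -0.5, -7.7]
force: [-0.2, -0.0, -2.3]
grip_width: 0.0558
t 24.1 pos [0.6365 0.1276 0.1746] rot [-179.86   -0.47   -7.69] F [-0.19 -0.03 -2.28] T [0.08 0.06 0.01] w 0.0558 q [  19.   25.  -43.   86.   18.   75. -124.]
cmd [ 0.6335  0.126   0.17   -7.6857]
shift [-0.0476  0.3319 -0.    ] twist 0.1329
```

```bash
python3 -m handwheel '[[0.05,-0.048,0.332,0,0.133],[0.05,-0.048,0.332,0,0.133],[0.05,-0.048,0.332,0,0.133],[0.05,-0.048,0.332,0,0.133],[0.05,-0.048,0.332,0,0.133],[0.05,-0.048,0.332,0,0.133],[0.05,-0.048,0.332,0,0.133],[0.05,-0.048,0.332,0,0.133],[0.05,-0.048,0.332,0,0.133],[0.05,-0.048,0.332,0,0.133],[0.05,-0.048,0.332,0,0.133],[0.05,-0.048,0.332,0,0.133],[0.05,-0.048,0.332,0,0.133]]'
python3 - <<'E'
from h import *
import pickle
cmd((-0.048,0.332,0),0.133); st()
p=camera_params("wrist"); im=read_camera("wrist"); cv2.imwrite("pics/w11.png",cv2.resize(im[60:260,160:360],None,fx=3,fy=3,interpolation=0)); pickle.dump((p,im),open("w11.pkl","wb"))
E
```

```text
time_s: 25.4
tool_pos: [0.5422, -0.1952, 0.1695]
tool_rot: [-180.0, 0.0, -15.2]
force: [0.6, -0.4, -2.5]
grip_width: 0.0555
t 25.4 pos [ 0.5422 -0.1952  0.1695] rot [-180.      0.    -15.22] F [ 0.62 -0.43 -2.46] T [0.05 0.05 0.03] w 0.0555 q [ 48.  14. -36.  97.   9.  72. -95.]
cmd [  0.5415  -0.1966   0.17   -15.306 ]
```

View pics/w11.png

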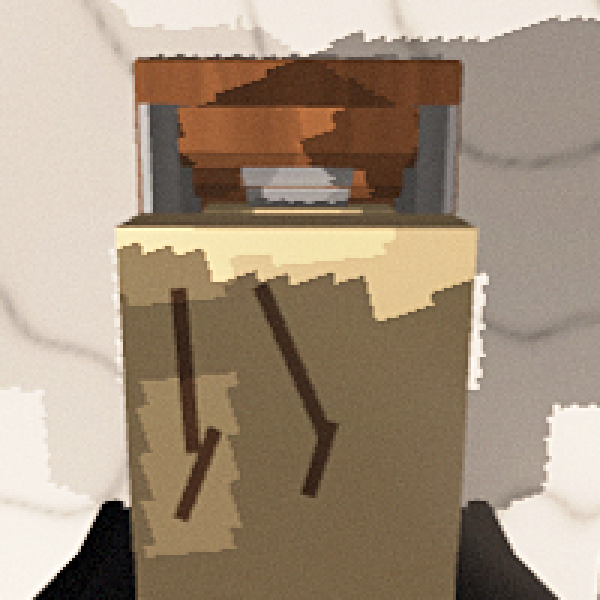

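```bash
python3 -m handwheel '[[0.05,0.001,0,0.02,0],[0.05,0.001,0,0.04,0],[0.05,0.001,0,0.06,0],[0.05,0.001,0,0.075,0],[0.05,0.001,0,0.084,0],[0.05,0.001,0,0.084,0],[0.05,0.001,0,0.084,0]]'
python3 - <<'E'
from h import *
cmd((0.001,0,0.084),0); st()
E
python3 -m handwheel '[[0.05,0,0,0.003,0],[0.05,0,0,0.006,0],[0.05,0,0,0.009,0],[0.05,0,0,0.012,0],[0.05,0,0,0.015,0],[0.05,0,0,0.017,0],[0.05,0,0,0.019,0],[0.05,0,0,0.019,0]]'
python3 - <<'E'
from h import *
cmd((0,0,0.019),0); st()
E
```

```text
time_s: 26.15
tool_pos: [0.5435, -0.1964, 0.0861]
tool_rot: [180.0, -0.1, -15.3]
force: [0.4, -0.2, -2.7]
grip_width: 0.0552
t 26.15 pos [ 0.5435 -0.1964  0.0861] rot [ 1.80e+02 -5.00e-02 -1.53e+01] F [ 0.42 -0.18 -2.71] T [0.05 0.01 0.04] w 0.0552 q [ 47.  19. -35. 102.  12.  63. -97.]
cmd [  0.5425  -0.1969   0.086  -15.306 ]
time_s: 26.95
tool_pos: [0.5426, -0.1963, 0.066]
tool_rot: [-180.0, 0.0, -15.3]
force: [0.0, -0.1, -3.9]
grip_width: 0.0552
t 26.95 pos [ 0.5426 -0.1963  0.066 ] rot [-1.7999e+02  5.0000e-02 -1.5300e+01] F [ 0.02 -0.11 -3.91] T [ 0.04  0.01 -0.  ] w 0.0552 q [ 47.  20. -35. 103.  13.  61. -98.]
cmd [  0.5425  -0.1969   0.067  -15.306 ]
```

```bash
python3 -m handwheel '[[0.05,0,0,0.001,0],[0.05,0,0,0.002,0],[0.05,0,0,0.003,0],[0.05,0,0,0.003,0]]'
python3 -m handwheel '[[0.05,0,0,0.001,0],[0.05,0,0,0.002,0],[0.05,0,0,0.002,0],[0.05,0,0,0.002,0]]'
python3 - <<'E'
from h import *
cmd((0,0,0.005),0); st()
E
```

```text
time_s: 27.35
tool_pos: [0.5429, -0.1964, 0.0654]
tool_rot: [179.9, 0.0, -15.3]
force: [-6.0, 1.2, 10.9]
grip_width: 0.0556
time_s: 27.75
tool_pos: [0.5429, -0.1964, 0.0654]
tool_rot: [179.9, 0.0, -15.3]
force: [-11.5, 2.0, 22.5]
grip_width: 0.0556
t 27.75 pos [ 0.5429 -0.1964  0.0654] rot [ 1.799e+02  3.000e-02 -1.533e+01] F [-11.48   2.05  22.5 ] T [0.96 2.2  0.09] w 0.0556 q [ 46.  21. -34. 103.  13.  61. -98.]
cmd [  0.5425  -0.1969   0.062  -15.306 ]
```

Solid at 22.5 N. I'll release, then check by pressing with closed fingertips (the top should be at 84 mm).

```bash
python3 -m handwheel '[[0.05,0,0,-0.003,0],[0.075,0,0,-0.003,0],[0.075,0,0,-0.003,0],[0.075,0,0,-0.003,0],[0.075,0,0,-0.02,0],[0.075,0,0,-0.042,0],[0,0,0,-0.042,0],[0,0,0,-0.042,0],[0,0,0,-0.042,0],[0,0,0,-0.042,0],[0,0,0,-0.042,0],[0,0,0,-0.042,0],[0,0,0,-0.042,0],[0,0,0,-0.042,0],[0,0,0,-0.035,0],[0,0,0,-0.03,0],[0,0,0,-0.026,0],[0,0,0,-0.024,0],[0,0,0,-0.022,0],[0,0,0,-0.022,0]]'
python3 -m handwheel '[[0,0,0,0.001,0],[0,0,0,0.002,0],[0,0,0,0.002,0],[0,0,0,0.002,0]]'
python3 - <<'E'
from h import *
cmd((0,0,-0.020),0); st()
E
```

```text
time_s: 29.75
tool_pos: [0.5426, -0.1963, 0.0845]
tool_rot: [180.0, 0.0, -15.3]
force: [-2.1, 0.6, 6.7]
grip_width: 0.0007
time_s: 30.15
tool_pos: [0.5427, -0.1963, 0.0844]
tool_rot: [179.9, 0.0, -15.3]
force: [-8.3, 1.4, 17.2]
grip_width: 0.0003
t 30.15 pos [ 0.5427 -0.1963  0.0844] rot [ 1.7991e+02  4.0000e-02 -1.5310e+01] F [-8.3   1.38 17.21] T [0.56 1.8  0.01] w 0.0003 q [ 47.  19. -35. 102.  12.  63. -98.]
cmd [  0.5425  -0.1969   0.082  -15.306 ]
```

```bash
python3 -m handwheel '[[0,0,0,-0.01,0],[0,0,0,-0.05,0],[0,-0.05,0,-0.1,0],[0,-0.09,0,-0.15,0],[0,-0.09,0,-0.2,0],[0,-0.09,0,-0.2,0],[0,-0.09,0,-0.2,0],[0,-0.09,0,-0.2,0],[0,-0.09,0,-0.2,0]]'
python3 - <<'E'
from h import *
import pickle
cmd((-0.09,0,-0.2),0); st()
p=camera_params("wrist"); im=read_camera("wrist"); cv2.imwrite("pics/w12.png",cv2.resize(im[0:250,150:370],None,fx=2.4,fy=2.4,interpolation=0)); pickle.dump((p,im),open("w12.pkl","wb"))
cv2.imwrite("pics/s12.png",cv2.resize(read_camera("scene")[140:330,100:400],None,fx=2.5,fy=2.5,interpolation=2))
E
```

```text
time_s: 31.05
tool_pos: [0.4557, -0.1724, 0.2802]
tool_rot: [-180.0, 0.1, -15.3]
force: [-0.3, -0.2, 0.3]
grip_width: 0.0005
t 31.05 pos [ 0.4557 -0.1724  0.2802] rot [-1.7997e+02  1.1000e-01 -1.5300e+01] F [-0.32 -0.18  0.28] T [0.05 0.03 0.05] w 0.0005 q [ 55.  -2. -36.  99.  -1.  82. -86.]
cmd [  0.4557  -0.1731   0.282  -15.306 ]
```

View pics/w12.png

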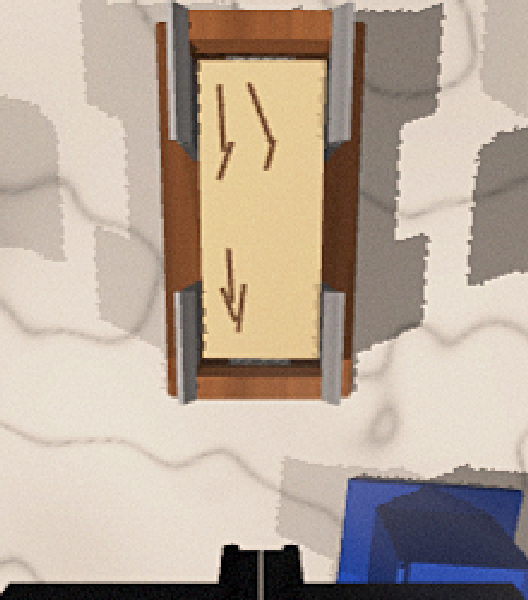

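View pics/s12.png

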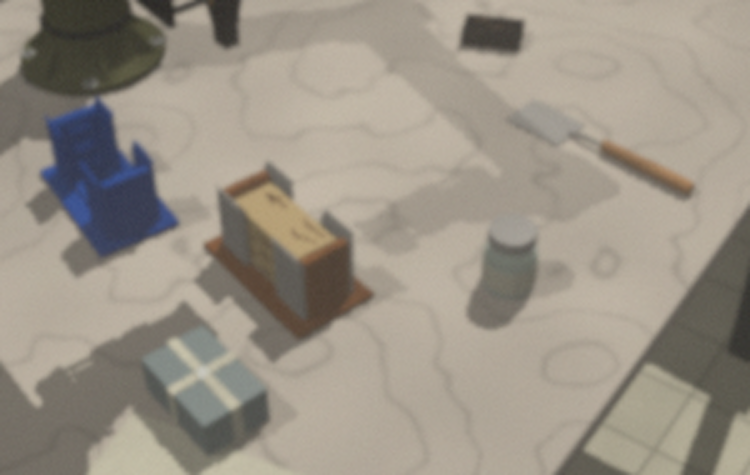

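The long block's top is at crop corners (198,60), (326,60), (204,358) and (322,358), square in the cradle. The scene view shows all three stacked flat, and nothing else has visibly moved. One last numeric check, then I'll hand it in.

```bash
python3 - <<'E'
from chk import *
import pickle
p,im=pickle.load(open("w12.pkl","rb"))
f=lambda a:(np.array(a)+.5)/2.4-.5+[150,0]
chk(p,[f(a) for a in [(197,60),(326,60),(203,358),(321,358)]],.084)
print(sign_off())
E
```

```text
cradle frame mm [[65.3, 28.3], [65.3, -28.1], [-65.0, 28.5], [-64.9, -29.1]] mean 0.2 -0.1
the job is handed in; nothing more can be done
None
```

The three helva blocks are stacked in the wood and steel cradle: short at the bottom, then middle, then long. I handed the job in at about 31 s of the 72 s; no verdict is reported.

- **Pressing:** I pressed each block from above with closed fingertips until it stopped solidly. The measured top heights matched the expected ones to within about 0.5 mm:

| Block | Top height (mm) | Expected (mm) | Push (N) |
|---|---|---|---|
| Short | 36.3 | 36 | 24 |
| Middle | 60.4 | 60 | 19 |
| Long | 84.4 | 84 | 17 |

- **Last checks:** The final wrist picture puts the long block within 0.3 mm of the cradle's middle and square to it. The last scene picture shows the stack flat, the gripper clear of everything, and the jar, box and spatula with no visible movement.

- **What went wrong:** On the first try with the short block, the push rose to 33 N while it was still about 9 mm above the plate. I think the gripper's body had met the flared side cheeks. I backed off, released the block on the leaves and pressed it in from above.
- **What disagreed:** Measurements of the short block's position along the cradle differed by up to 3 mm, from -1.2 to +1.8 mm off centre. Some were taken before the arm had settled. All were within the 6 mm allowed.

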